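# Point out the high guide pin, then press it home

### The arm

A 6-joint arm with a two-finger parallel gripper is mounted at the origin on the work surface. World frame = base frame: x ahead of the robot, y to its left, z up, the work surface at z = 0. Lengths are in mm, angles in rad, forces in N, time in s.
With the tool pointing down it reaches from about 350 to 975 mm from the base axis. Payload 7.1 kg.
Tool frame: the origin (TCP) lies midway between the tips of the shut fingers; the grasp point (between the pads) lies 19 mm behind it; z points along the fingers, x is the direction in which the jaws open and shut, and the axes are right-handed (so a half turn about z gives the same grasp; the last joint's range is limited). The gripper opens to 88 mm and grips with 3 to 60 N. Pads are 20 mm wide; open, the fingers measure 115 mm over their backs; the gripper's body (75 mm by 178 mm) begins 61 mm behind the grasp point.
Start: joints at [1.225, 0.423, 1.63, -0, 1.089, -0.019], TCP at [200.602, 591.915, 222.675] pointing down, gripper open.
Joint ranges: [-3, 3], [-0.9, 2.11], [0.09, 2.58], [-1.31, 4.45], [0.11, 2.69], [-2.54, 2.54]. Speed limits (rad/s): [2.39, 2.39, 3.01, 3.14, 3.14, 3.14].

### API

Orientations are given as a rotation vector (axis times angle).
In Python, from workcell import telemetry, imaging, ticket gives the robot as it stands.
- The arm moves only by the tool jog_arm, never from a script. Its arguments are lists of equal length, an entry for each row: "travel": the shift along the world's x, y, z in units of 400 mm (1.0 is 400 mm), a list of three; "dr": the turn, a rotation vector about the world's x, y, z in units of 90 degrees (1.0 is 90 degrees), a list of three. In form: {"travel": [[tx, ty, tz], ...], "dr": [[wx, wy, wz], ...]}. A call has exactly 10 rows; each row is the pose to reach, as a shift and turn from the pose measured when the call began; what a row does not reach only later rows make up. A row lasts 1/10 s, in which the tool goes at most 50 mm and 8.59 degrees, less where a joint would pass 70% of its speed; a pose out of reach is approached as far as the arm can. A call with a number of a shift or a turn outside -1 to 1 is refused whole. A call with a gripper value outside its range is refused whole. "hand" is the opening, from -1 (shut) to 1 (fully open), set as the call begins (left out, the last holds). The fingers move at their own pace and stop on an object; the grip force is fixed at half the most. Time passes only in rows, so rows that repeat a pose let the fingers close, or fill a call up. It gives the time, the measured TCP pose, the force and the opening at its end, in the units of the state.
- telemetry.get_obs(): the state, without advancing time (a new reading comes with each control period).
- imaging.get_image(name): name is "scene" or "top" or "wrist"; returns a dict with "pixels" (420x560x3 uint8, red, green, blue), "range_z" (420x560 float32, mm along the optical axis (not along the pixel's ray), 0 where there is no reading), "fx", "fy", "cx", "cy" (pixels), "k1" (the pictures are not rectified: a ray, as slopes to the right and down, at radius r is drawn at 1 + k1 r^2 times it, then the intrinsics apply), "extrinsics" (4x4, takes a point from world to camera coordinates). Camera axes: x right, y down, z forward; pixel columns grow to the right and rows downward; lengths in mm; the calibration is good to about 2 mm. A picture is of the moment at which its call begins.
- ticket.close_job(): hands the job in, once; it reports no verdict.
The state is a dict: "t": time; "qpos": joint angles; "qvel": joint speeds; "joint_torque": joint torques, N m; "ee_pos": TCP position; "orientation": TCP orientation; "ft_force": force on the tool from outside, world axes, zero at the start; "moment": the same for the moment, N m; "width": finger opening in mm.
Only numpy, scipy, OpenCV 4.12 (cv2) and the standard library are available. Lean on these libraries where they do the work, as an engineer would, in place of code of your own. Each camera call takes 0.05 s, during which the arm holds its last target. There are 200 camera calls.

### The job

One of the four steel guide pins in the white mould half stands higher than the other three. Point it out for the inspection camera: hold the fingertips about two centimetres straight above the top of that pin, touching nothing, for about two seconds. Then gently press that same pin down with the fingertips, never lifting it, until it is fully home, level with the others, and move clear; leave the other pins and everything else on the bench alone.

Things in the scene. Friction and masses are not known exactly. Their poses are not given: they have to be found in the camera images.
- mould: mould half: white cast block 180 (x) by 210 (y) by 60 high, fixed on the bench, a row of round bumps along the edges of its face (up to 68 above the bench). Origin: centre of its underside, on the bench; z up. Four upright steel guide pins, all 20 in diameter, stand in its face at x = +-60, y = +-75 in its frame. In any one run any of the four places may hold the pin that stands too high. Sizes in mm
- proud_pin (a joint): how far the high guide pin has been pressed in, in m, counted from 79 mm above the mould's face: 0 = its top stands 79 mm above the face (34 mm higher than the others), 0.034 = fully home, against a firm stop, level with the others. Starts between 0 and 0.008. The pin slides straight down against steady friction of about 5 N, has no spring, and stays where it is left; it could also be drawn upward (negative)
- proud_pin_top (a point): centre of the flat top of the high guide pin, 20 in diameter; moves with the pin. At the start it is 26 to 34 higher than the tops of the other three; home, it is 45 above the mould's face, that is 105 above the bench. Sizes in mm
- pin_a: one of the three guide pins that are already home, 20 in diameter, fixed. Origin on its axis, level with the mould's face (60 above the bench); its top is 45 above the origin. To be left alone. Sizes in mm
- pin_b: one of the three guide pins that are already home, 20 in diameter, fixed. Origin on its axis, level with the mould's face (60 above the bench); its top is 45 above the origin. To be left alone. Sizes in mm
- pin_c: one of the three guide pins that are already home, 20 in diameter, fixed. Origin on its axis, level with the mould's face (60 above the bench); its top is 45 above the origin. To be left alone. Sizes in mm
- collar: glass ring, 80 outside diameter, 66 inside, 28 high, lying loose on the middle of the mould's face (bystander). Sizes in mm. Origin at the centre of its underside
- spare_dowel: loose bare steel dowel standing upright on the bench beside the mould, 18 diameter, 80 high (bystander; it is not one of the mould's pins). Sizes in mm. Origin at the centre of its underside
- brush: brush lying on the bench beyond the mould, bristles along its +x, about 200 long (bystander). Sizes in mm. Origin midway along it, at its underside
- dome: small cast dome of the mould's white material standing on the bench, 72 diameter, 41 high (bystander). Sizes in mm. Origin at the centre of its underside
- cup: empty white plastic cup standing on the bench, 70 diameter, 80 high (bystander). Sizes in mm. Origin at the centre of its underside
- mallet: hammer lying on the bench far to the left (bystander). Sizes in mm. Origin midway along it, at its underside
- jar: closed jar standing on the bench far to the right, 76 diameter, 95 high (bystander). Sizes in mm. Origin at the centre of its underside

How it is judged (in metres and radians):
On the way, in this order (a step that is already met when the one before it is completed fails the run):
1. the fingertips are held just above the high pin (fingertips roughly 2 to 40 mm above its top, within 20 mm sideways), touching nothing, the pin not yet moved, for 1.6 s (horizontal distance between the grasp point and proud_pin_top below 0.02 m and z of the grasp point in the frame of proud_pin_top between 0.021 and 0.06 m and distance of proud_pin_top from where it was at the start of the episode below 0.002 m and contact force between each of the fingers, the arm and anything else below 0.3 N), for 1.6 s.
2. the pin is pressed home, within 3 mm (value of joint proud_pin above 0.031 m), for 0.2 s.
At the end, for the whole second after the job is handed in: the pin that stood high is home, level with the others within 3 mm, and at rest; every loose thing is at rest within 12 mm of where it was, the spare dowel, cup and jar upright (value of joint proud_pin above 0.031 m and velocity of joint proud_pin between -0.005 and 0.005 m/s and distance of each of collar, spare_dowel, brush, dome, cup, mallet, jar from where it was at the start of the episode below 0.012 m and angle between each of spare_dowel, cup, jar's own z axis and vertical below 0.3 rad and linear speed of each of collar, spare_dowel, brush, dome, cup, mallet, jar below 0.02 m/s); the robot touches nothing.
It fails at once if one of the three other guide pins is touched (more than 1 N) (contact force between any of the fingers, the arm and pin_a above 1 N or contact force between any of the fingers, the arm and pin_b above 1 N or contact force between any of the fingers, the arm and pin_c above 1 N).
It fails at once if the high pin is drawn upward out of its bore (value of joint proud_pin below -0.004 m).
It fails at once if the pressing is not gentle: the fingers push with more than 50 N (contact force between the fingers and anything else above 50 N).
It fails at once if a loose thing on the bench or the glass ring is moved more than 12 mm or tipped (not (distance of each of collar, spare_dowel, brush, dome, cup, mallet, jar from where it was at the start of the episode below 0.012 m and angle between each of spare_dowel, cup, jar's own z axis and vertical below 0.3 rad)).
It also fails if it takes over 38 s, if anything falls off the work surface, if the arm or the gripper's body presses on something with over 40 N, if the wrist force passes 120 N, or if a joint passes its speed limit or range.

## Working session

There is one attempt and no reset: what is moved stays moved. The work goes in short steps, Python scripts to look and compute and a tool call to move; the robot and the scene stay as the last step left them, time stands still between calls to the robot, and variables do not carry over. Pictures are saved under pics/ and viewed, about 8 in all and at most 12, crops included, and the job is handed in when it is done.

Besides the shell and the picture viewer there is one more tool, called after "Emit:" as a command line: name --argument value ..., lists and objects as JSON in quotes. jog_arm: Moves the arm, as the interface text tells. Its arguments: {"type":"object","properties":{"travel":{"type":"array"},"dr":{"type":"array"},"hand":{"type":"number"}},"required":["travel","dr"]}

```bash
mkdir -p pics
cat > h.py <<'E'
import numpy as np, cv2
from workcell import telemetry, imaging, ticket
def grab(name,save=None):
    im=imaging.get_image(name)
    if save: cv2.imwrite('pics/'+save,im['pixels'][:,:,::-1])
    return im
def world(im):
    h,w=im['range_z'].shape
    u,v=np.meshgrid(np.arange(w),np.arange(h))
    K=np.array([[im['fx'],0,im['cx']],[0,im['fy'],im['cy']],[0,0,1.]])
    p=cv2.undistortPoints(np.stack([u,v],-1).reshape(-1,1,2).astype(float),K,np.array([im['k1'],0,0,0.])).reshape(h,w,2)
    z=im['range_z']; c=np.dstack([p[...,0]*z,p[...,1]*z,z])
    E=np.array(im['extrinsics']); P=(c-E[:3,3])@E[:3,:3]
    P[z<=0]=np.nan
    return P
E
python3 - <<'E'
from h import *
o=telemetry.get_obs();print(o)
a=grab('top','top1.png');b=grab('scene','scene1.png')
for im in(a,b): print(im['fx'],im['k1'],np.round(im['extrinsics'],3).tolist())
np.savez('d.npz',top=world(a),scene=world(b))
E
```

```text
{'t': 0.0, 'qpos': array([ 1.22496566e+00,  4.23847066e-01,  1.63066047e+00,  2.80062422e-05,
        1.08863506e+00, -1.90089125e-02]), 'qvel': array([ 1.09277824e-03, -7.15580947e-04, -7.61125665e-04,  5.64315066e-04,
       -1.08686038e-03, -2.62566600e-05]), 'joint_torque': array([ 1.40217922e-03, -5.44645393e+01, -2.73666108e+01,  6.44440879e-02,
        2.28013296e-02, -1.19633823e-04]), 'ee_pos': array([200.43278655, 591.40568994, 221.90942736]), 'orientation': array([ 2.55255560e+00,  1.82993621e+00, -2.02684502e-03]), 'ft_force': array([-0.00422159, -0.71977782, -0.46322626]), 'moment': array([ 0.02247789,  0.01958846, -0.01211683]), 'width': 87.87566623693186}
493.0035770980273 -0.05434055959529011 [[0.01, -1.0, 0.017, 10.723], [-0.994, -0.012, -0.109, 598.582], [0.109, -0.016, -0.994, 1538.507], [0.0, 0.0, 0.0, 1.0]]
422.9664451111422 -0.09561087620278996 [[-0.003, 1.0, 0.006, -38.181], [0.86, 0.006, -0.51, -447.133], [-0.51, 0.003, -0.86, 1605.223], [0.0, 0.0, 0.0, 1.0]]
```

View pics/top1.png

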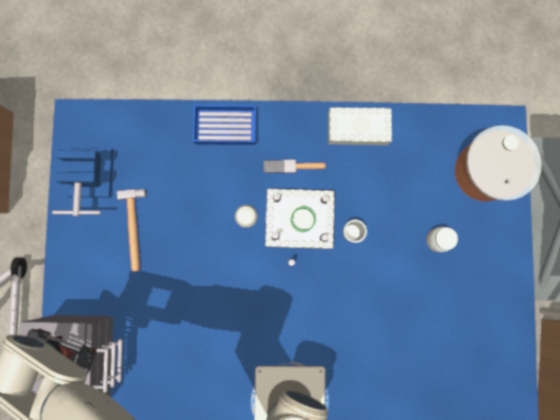

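View pics/scene1.png

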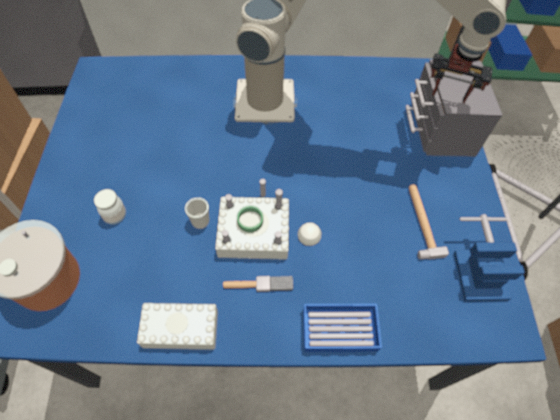

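The top view shows the mould around (300,218) with a pin at each corner, the ring in its middle, the loose dowel at (292,262) and the cup at (355,230). The arm is at lower left. The scene view, from the far side, shows the pins near (229,200), (279,195), (226,237) and (279,237). I'll measure their heights from depth.

Run:
```python
from h import *
d=np.load('d.npz')
for n,(r0,r1,c0,c1) in dict(top=(180,275,225,380),scene=(175,265,180,330)).items():
    P=d[n][r0:r1,c0:c1]; Z=P[...,2]
    m=(Z>78)&(Z<170)
    k,l,s,_=cv2.connectedComponentsWithStats(m.astype(np.uint8),connectivity=8)
    for i in range(1,k):
        q=P[l==i]; t=q[q[:,2]>q[:,2].max()-8]
        print(n,s[i,:2]+[c0,r0],len(q),'zmax',q[:,2].max().round(1),'topmean',t.mean(0).round(1),len(t))
    mm=(Z>52)&(Z<75)
    k,l,s,_=cv2.connectedComponentsWithStats(mm.astype(np.uint8));i=1+s[1:,4].argmax();q=P[l==i]
    print('face',np.round(cv2.minAreaRect(q[:,:2].astype(np.float32))[0],1),cv2.minAreaRect(q[:,:2].astype(np.float32))[1:],np.median(q[:,2]))
for n in('top','scene'):
    im=cv2.imread(f'pics/{n}1.png'); c=im[180:275,225:380] if n=='top' else im[170:265,180:335]
    cv2.imwrite(f'pics/{n}1c.png',cv2.resize(c,None,fx=5,fy=5,interpolation=cv2.INTER_CUBIC))
```

```text
top [274 193] 39 zmax 110.8 topmean [635.4  46.6 106.1] 17
top [322 195] 41 zmax 111.7 topmean [ 631.5 -101.8  107.1] 22
top [291 206] 179 zmax 96.9 topmean [573.6 -33.   91.2] 50
top [345 220] 15 zmax 86.5 topmean [ 551.6 -172.3   81.8] 15
top [355 220] 10 zmax 83.8 topmean [ 563.2 -207.    80.5] 10
top [363 224] 5 zmax 83.8 topmean [ 549.6 -223.4   82.4] 5
top [272 232] 41 zmax 142.1 topmean [514.2  49.8 138.1] 29
top [345 232] 1 zmax 78.6 topmean [ 528.8 -164.4   78.6] 1
top [365 233] 1 zmax 79.7 topmean [ 526.3 -226.2   79.7] 1
top [321 234] 37 zmax 113.2 topmean [ 511.1 -100.8  107.6] 9
top [345 234] 18 zmax 89.5 topmean [ 510.1 -180.3   84.9] 9
top [361 235] 8 zmax 85.4 topmean [ 512.6 -219.1   82.2] 8
top [289 260] 19 zmax 85.3 topmean [434.2  -0.   80.6] 19
face [573.2 -26. ] ((209.8755645751953, 180.580810546875), 88.9427261352539) 60.94726361552757
scene [260 179] 13 zmax 82.1 topmean [436.7   2.5  79.6] 13
scene [276 189] 103 zmax 141.3 topmean [516.   51.8 136.9] 34
scene [225 194] 58 zmax 109.0 topmean [511.5 -97.3 104. ] 25
scene [194 198] 2 zmax 82.6 topmean [ 505.3 -203.9   81.9] 2
scene [197 198] 3 zmax 80.3 topmean [ 501.7 -192.5   79.3] 3
scene [201 198] 5 zmax 81.1 topmean [ 506.  -179.3   79.3] 5
scene [187 199] 7 zmax 82.6 topmean [ 511.9 -217.4   80.5] 7
scene [206 202] 5 zmax 80.8 topmean [ 521.2 -164.5   79.5] 5
scene [185 205] 2 zmax 81.2 topmean [ 529.1 -227.6   79.8] 2
scene [237 205] 214 zmax 90.7 topmean [569.2 -31.6  86.1] 174
scene [185 208] 3 zmax 79.9 topmean [ 540.2 -226.9   79.5] 3
scene [201 208] 10 zmax 82.5 topmean [ 552.1 -168.6   80.1] 10
scene [186 212] 9 zmax 81.1 topmean [ 559.7 -213.5   79.2] 9
scene [194 216] 7 zmax 80.7 topmean [ 566.2 -191.4   79. ] 7
scene [222 229] 63 zmax 107.0 topmean [ 632.4 -100.2  103.1] 35
scene [275 231] 59 zmax 107.0 topmean [635.9  49.4 103.6] 35
face [574.6 -24.2] ((210.0973358154297, 181.19134521484375), 88.71220397949219) 59.51370249777338
```

View pics/scene1c.png

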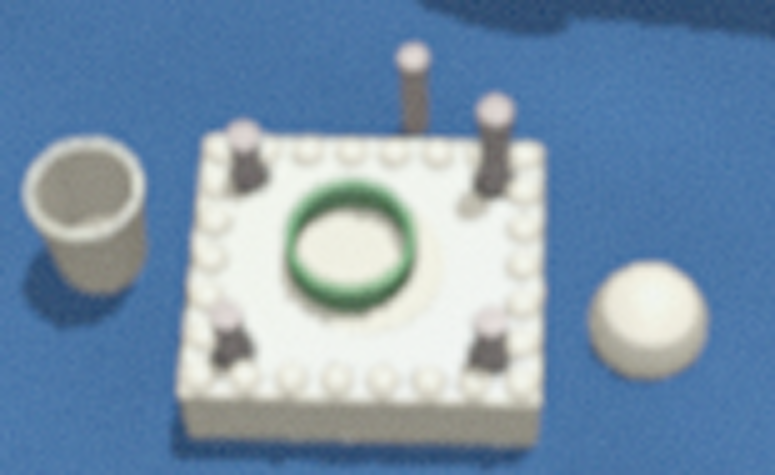

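The high pin is the near-left one: top at about (515, 51, 137), the other three at about 105. I'll shut the fingers and move across at height.

Emit:
jog_arm --travel '[[0.02, -0.03, 0], [0.07, -0.11, 0], [0.13, -0.21, 0], [0.2, -0.32, 0], [0.27, -0.43, 0], [0.34, -0.54, 0], [0.41, -0.65, 0], [0.48, -0.76, 0], [0.54, -0.86, 0], [0.58, -0.94, 0]]' --dr '[[0, 0, 0], [0, 0, 0], [0, 0, 0], [0, 0, 0], [0, 0, 0], [0, 0, 0], [0, 0, 0], [0, 0, 0], [0, 0, 0], [0, 0, 0]]' --hand -1

```text
t: 1.1
ee_pos: [433.1, 212.5, 222.0]
orientation: [2.553, 1.829, -0.002]
ft_force: [1.7, 0.8, 1.0]
width: 11.4
```

Emit:
jog_arm --travel '[[0.04, -0.07, 0], [0.08, -0.15, 0], [0.12, -0.23, 0], [0.16, -0.31, 0], [0.19, -0.37, 0], [0.205, -0.404, 0], [0.205, -0.404, 0], [0.205, -0.404, 0], [0.205, -0.404, 0], [0.205, -0.404, 0]]' --dr '[[0, 0, 0], [0, 0, 0], [0, 0, 0], [0, 0, 0], [0, 0, 0], [0, 0, 0], [0, 0, 0], [0, 0, 0], [0, 0, 0], [0, 0, 0]]' --hand -1

```text
t: 2.1
ee_pos: [514.6, 51.9, 222.0]
orientation: [2.552, 1.831, -0.002]
ft_force: [0.2, -0.2, 0.3]
width: 0.7
```

Run:
```python
from h import *
w=grab('wrist','w1.png');P=world(w);o=telemetry.get_obs();print(o['ee_pos'],o['width'],o['ft_force'])
Z=P[...,2];m=((Z>90)&(Z<150)&(np.hypot(P[...,0]-515,P[...,1]-51)<40)).astype(np.uint8)
k,l,s,_=cv2.connectedComponentsWithStats(m)
for i in range(1,k):
    if s[i,4]>20:
        q=P[l==i];t=q[q[:,2]>np.percentile(q[:,2],95)-6];print(s[i],t.mean(0).round(1),t.min(0).round(1),t.max(0).round(1))
```

```text
[514.72766599  51.79535681 222.00621014] 0.6292388649813159 [-0.8281545  -0.73030527 -0.37614002]
[273 187  27  38 830] [514.7  49.  138.5] [505.4  39.2 133.7] [525.3  58.7 140.7]
```

View pics/w1.png

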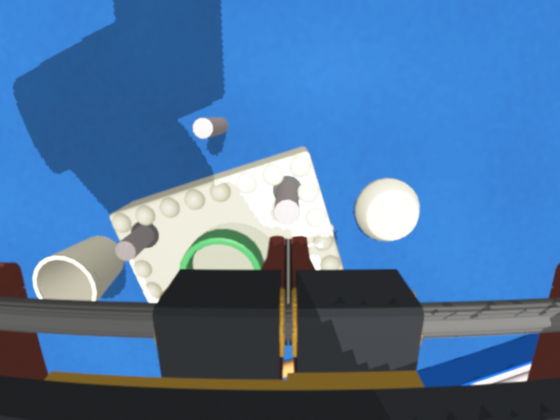

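The wrist view shows the high pin's top at pixel (287,210), with the shut fingertips at about (288,240) lined up over it. Depth puts the top at (515, 49.5, 138). I'll descend to about 20 mm above it and hold.

Emit:
jog_arm --travel '[[0, 0, -0.02], [0, -0.005, -0.05], [0, -0.005, -0.09], [0, -0.005, -0.12], [0, -0.005, -0.145], [0, -0.005, -0.158], [0, -0.005, -0.158], [0, -0.005, -0.158], [0, -0.005, -0.158], [0, -0.005, -0.158]]' --dr '[[0, 0, 0], [0, 0, 0], [0, 0, 0], [0, 0, 0], [0, 0, 0], [0, 0, 0], [0, 0, 0], [0, 0, 0], [0, 0, 0], [0, 0, 0]]'

```text
t: 3.15
ee_pos: [515.1, 49.8, 159.3]
orientation: [2.551, 1.83, -0.0]
ft_force: [0.5, 0.4, -0.3]
width: 0.4
```

Emit:
jog_arm --travel '[[0, 0, 0], [0, 0, 0], [0, 0, 0], [0, 0, 0], [0, 0, 0], [0, 0, 0], [0, 0, 0], [0, 0, 0], [0, 0, 0], [0, 0, 0]]' --dr '[[0, 0, 0], [0, 0, 0], [0, 0, 0], [0, 0, 0], [0, 0, 0], [0, 0, 0], [0, 0, 0], [0, 0, 0], [0, 0, 0], [0, 0, 0]]'

```text
t: 4.15
ee_pos: [515.1, 49.8, 159.4]
orientation: [2.551, 1.831, -0.0]
ft_force: [-0.7, -0.6, -0.4]
width: 0.7
```

Emit:
jog_arm --travel '[[0, 0, 0], [0, 0, 0], [0, 0, 0], [0, 0, 0], [0, 0, 0], [0, 0, 0], [0, 0, 0], [0, 0, 0], [0, 0, 0], [0, 0, 0]]' --dr '[[0, 0, 0], [0, 0, 0], [0, 0, 0], [0, 0, 0], [0, 0, 0], [0, 0, 0], [0, 0, 0], [0, 0, 0], [0, 0, 0], [0, 0, 0]]'

```text
t: 5.15
ee_pos: [515.1, 49.8, 159.3]
orientation: [2.551, 1.83, -0.0]
ft_force: [0.8, -0.4, 0.0]
width: 0.4
```

Run:
```python
from h import *
w=grab('wrist','w2.png');P=world(w);o=telemetry.get_obs();print(o['t'],o['ee_pos'],o['width'],o['ft_force'])
Z=P[...,2];m=((Z>90)&(Z<146)&(np.hypot(P[...,0]-515,P[...,1]-50)<20)).astype(np.uint8)
q=P[m>0];print(len(q));t=q[q[:,2]>np.percentile(q[:,2],95)-4];print(t.mean(0).round(1),np.percentile(q[:,2],[50,90,97]))
```

```text
5.2 [515.09276192  49.84155422 159.35585065] 0.7636805012317637 [-0.31581908 -0.87016795 -0.39954295]
948
[509.8  50.6 138.4] [128.62484989 138.94771415 139.56044595]
```

View pics/w2.png

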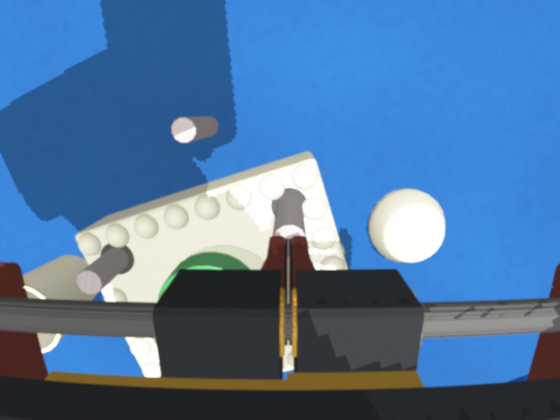

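The fingertips are centred over the high pin at (288,235), with about 21 mm of gap and no contact, and were held for over 2 s. Now I'll press down gently.

Emit:
jog_arm --travel '[[0, 0, -0.01], [0, 0, -0.02], [0, 0, -0.03], [0, 0, -0.038], [0, 0, -0.044], [0, 0, -0.05], [0, 0, -0.056], [0, 0, -0.062], [0, 0, -0.068], [0, 0, -0.074]]' --dr '[[0, 0, 0], [0, 0, 0], [0, 0, 0], [0, 0, 0], [0, 0, 0], [0, 0, 0], [0, 0, 0], [0, 0, 0], [0, 0, 0], [0, 0, 0]]'

```text
t: 6.2
ee_pos: [515.1, 49.9, 129.7]
orientation: [2.551, 1.83, -0.0]
ft_force: [-1.9, -0.4, 3.5]
width: 0.2
```

Emit:
jog_arm --travel '[[0, 0, -0.005], [0, 0, -0.01], [0, 0, -0.015], [0, 0, -0.02], [0, 0, -0.025], [0, 0, -0.03], [0, 0, -0.035], [0, 0, -0.038], [0, 0, -0.04], [0, 0, -0.04]]' --dr '[[0, 0, 0], [0, 0, 0], [0, 0, 0], [0, 0, 0], [0, 0, 0], [0, 0, 0], [0, 0, 0], [0, 0, 0], [0, 0, 0], [0, 0, 0]]'

```text
t: 7.2
ee_pos: [515.1, 49.8, 113.5]
orientation: [2.551, 1.83, -0.0]
ft_force: [-0.3, -0.8, -0.3]
width: 0.6
```

Emit:
jog_arm --travel '[[0, 0, -0.003], [0, 0, -0.006], [0, 0, -0.009], [0, 0, -0.011], [0, 0, -0.013], [0, 0, -0.015], [0, 0, -0.016], [0, 0, -0.017], [0, 0, -0.018], [0, 0, -0.019]]' --dr '[[0, 0, 0], [0, 0, 0], [0, 0, 0], [0, 0, 0], [0, 0, 0], [0, 0, 0], [0, 0, 0], [0, 0, 0], [0, 0, 0], [0, 0, 0]]'

```text
t: 8.2
ee_pos: [515.1, 49.8, 105.9]
orientation: [2.551, 1.83, -0.0]
ft_force: [-1.4, -0.9, 3.6]
width: 0.3
```

Emit:
jog_arm --travel '[[0, 0, -0.0005], [0, 0, -0.001], [0, 0, -0.0015], [0, 0, -0.002], [0, 0, -0.0025], [0, 0, -0.003], [0, 0, -0.0035], [0, 0, -0.004], [0, 0, -0.004], [0, 0, -0.004]]' --dr '[[0, 0, 0], [0, 0, 0], [0, 0, 0], [0, 0, 0], [0, 0, 0], [0, 0, 0], [0, 0, 0], [0, 0, 0], [0, 0, 0], [0, 0, 0]]'

```text
t: 9.2
ee_pos: [515.2, 49.9, 105.2]
orientation: [2.551, 1.83, 0.0]
ft_force: [-3.8, -1.2, 13.0]
width: 0.8
```

At 105.2 mm the force rose to 13 N, well above the 5 N friction, so the pin is on its stop. I'll retract and check.

Emit:
jog_arm --travel '[[0, 0, 0.005], [0, 0, 0.02], [0, 0, 0.05], [0, 0, 0.1], [0, 0, 0.15], [0, 0, 0.2], [0, 0, 0.25], [0, 0, 0.29], [0, 0, 0.3], [0, 0, 0.3]]' --dr '[[0, 0, 0], [0, 0, 0], [0, 0, 0], [0, 0, 0], [0, 0, 0], [0, 0, 0], [0, 0, 0], [0, 0, 0], [0, 0, 0], [0, 0, 0]]'

```text
t: 10.2
ee_pos: [515.6, 49.9, 226.1]
orientation: [2.55, 1.83, 0.003]
ft_force: [0.8, -0.1, -0.1]
width: 0.4
```

Emit:
jog_arm --travel '[[-0.02, 0.06, 0], [-0.04, 0.15, 0], [-0.07, 0.25, 0], [-0.1, 0.35, 0], [-0.12, 0.45, 0], [-0.14, 0.54, 0], [-0.15, 0.6, 0], [-0.15, 0.62, 0], [-0.15, 0.62, 0], [-0.15, 0.62, 0]]' --dr '[[0, 0, 0], [0, 0, 0], [0, 0, 0], [0, 0, 0], [0, 0, 0], [0, 0, 0], [0, 0, 0], [0, 0, 0], [0, 0, 0], [0, 0, 0]]'

```text
t: 11.2
ee_pos: [455.4, 296.9, 225.4]
orientation: [2.55, 1.829, 0.0]
ft_force: [0.1, -0.1, 0.2]
width: 0.4
```

Run:
```python
from h import *
o=telemetry.get_obs();print(o['t'],o['ee_pos'],o['ft_force'])
b=grab('scene','scene2.png');P=world(b)[175:265,180:330];Z=P[...,2]
k,l,s,_=cv2.connectedComponentsWithStats(((Z>78)&(Z<170)).astype(np.uint8),connectivity=8)
for i in range(1,k):
    if s[i,4]<12: continue
    q=P[l==i];t=q[q[:,2]>q[:,2].max()-8];print(s[i,:2]+[180,175],t.mean(0).round(1),len(t),q[:,2].max().round(1))
im=cv2.imread('pics/scene2.png')[170:265,180:335];cv2.imwrite('pics/s2c.png',cv2.resize(im,None,fx=5,fy=5,interpolation=cv2.INTER_CUBIC))
```

```text
11.2 [455.44930492 296.90406524 225.44174949] [ 0.07980269 -0.07173319  0.21955488]
[225 194] [512.4 -97.7 104.4] 23 109.7
[276 195] [516.3  52.5 103.3] 32 107.8
[237 205] [570.  -31.6  86.5] 168 91.2
[222 229] [632.7 -99.9 102.5] 39 106.4
[275 231] [635.9  49.6 102.9] 37 106.9
```

View pics/s2c.png

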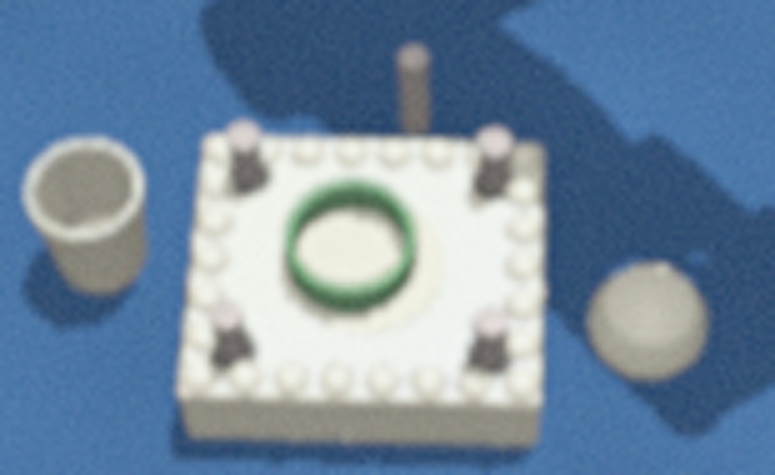

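In the crop all four pins are level, with the pressed one at (494,140). The ring, cup, dowel and dome haven't moved.

```bash
python3 -c "from workcell import ticket; print(ticket.close_job())"
```

```text
the job is handed in; nothing more can be done
None
```

The high pin was the near-left one, at about (515, 50) mm. It is now home, level with the other three, and the job is handed in.

- **Pointing it out:** I held the shut fingertips about 21 mm above the pin's top for just over 2 s. The force readings there were only noise, under about 1 N.
- **Pressing:** I pushed it down slowly until the fingertips were at 105.2 mm. The force then rose to 13 N, well above the pin's friction, which showed it was on its stop. I then moved the arm clear.
- **Last checks:** The depth image puts the pressed pin's top at about 103 mm and the others at 102.5–104.4 mm. The ring measured within 1 mm of where it was. The cup, dowel and dome look unmoved in the picture. The brush, mallet and jar were not re-checked, but the arm never came down near them.

No check failed or disagreed. The whole run took about 11 s of the 38 s allowed.

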